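Run a fingertip along a sprung bumper

TASK

Check the yellow bumper rail on its stand: with the fingers closed, set the fingertips down on the black ring at the end by the full solder spool and run them along the crest of the curved rail, over every black ring, to the last ring, at the end by the empty green spool. Press gently all the way, so that the rail stays clearly pushed in (about half its 12 mm travel) but is never pushed hard onto its stop, and lift off only at that last ring, so that the rail springs up again. Do not pick up or shift the stand or anything around it.

Things in the scene. Friction and masses are not known exactly. Their poses are not given: they have to be found in the camera images.
- rail (a joint): How far the yellow bumper rail is pressed straight down into its stand: 0 = fully up, 0.012 m = hard stop. The whole rail goes down level, wherever it is pressed, and springs back. Yellow round bar 18 mm thick, top 60 mm above the bench when up. It starts to move at about 1.2 N and needs about 0.6 N more per mm (about 4 N at 5 mm, 8 N at the stop).
- stand: Loose 2 kg test stand: dark arc-shaped base plate 60 mm wide, 12 mm thick, about 250 x 120 mm over all, with a grey channel 38 mm high for the rail. Origin on the bench under its middle; z up, y along the arc's chord (+y at ring 1's end), x to the bulging side. The rail's centre line is an arc of 130 mm radius about x = -0.0975, y = 0 of the stand, from -66 to +66 degrees.
- ring_1 (a point): Top of black ring 1 of 7 on the yellow rail (5 mm wide band), at 60 degrees along the arc; the outermost ring at the stand's +y end, 14 mm before the rail's end. On the rail's crest, 60 mm above the bench while the rail is up; it sinks with the rail.
- ring_2 (a point): Top of black ring 2 of 7 on the yellow rail (5 mm wide band), at 40 degrees along the arc; rings follow one another every 45 mm along the arc. On the rail's crest, 60 mm above the bench while the rail is up; it sinks with the rail.
- ring_3 (a point): Top of black ring 3 of 7 on the yellow rail (5 mm wide band), at 20 degrees along the arc; rings follow one another every 45 mm along the arc. On the rail's crest, 60 mm above the bench while the rail is up; it sinks with the rail.
- ring_4 (a point): Top of black ring 4 of 7 on the yellow rail (5 mm wide band), at 0 degrees along the arc; rings follow one another every 45 mm along the arc. On the rail's crest, 60 mm above the bench while the rail is up; it sinks with the rail.
- ring_5 (a point): Top of black ring 5 of 7 on the yellow rail (5 mm wide band), at -20 degrees along the arc; rings follow one another every 45 mm along the arc. On the rail's crest, 60 mm above the bench while the rail is up; it sinks with the rail.
- ring_6 (a point): Top of black ring 6 of 7 on the yellow rail (5 mm wide band), at -40 degrees along the arc; rings follow one another every 45 mm along the arc. On the rail's crest, 60 mm above the bench while the rail is up; it sinks with the rail.
- ring_7 (a point): Top of black ring 7 of 7 on the yellow rail (5 mm wide band), at -60 degrees along the arc; the outermost ring at the stand's -y end, 14 mm before the rail's end. On the rail's crest, 60 mm above the bench while the rail is up; it sinks with the rail.
- solder_spool: Full spool of silver-white solder between green flanges, 66 mm diameter, 68 mm high, standing loose, about 85 mm outside one end of the rail: it marks the end to start from. Origin under its centre.
- empty_spool: Empty green spool, 58 mm diameter, 62 mm high, standing loose, about 85 mm outside the other end of the rail: it marks the end to finish at. Origin under its centre.
- connector: Loose black connector housing, 22 x 34 x 14 mm, lying inside the curve of the stand; a bystander. Origin under its centre.
- flux_bottle: Small brown bottle with black cap, 40 mm diameter, 78 mm high, a bystander behind the right end of the work. Origin under its centre.
- heatshrink_box: Brown cardboard box 55 x 85 x 30 mm, a bystander at the left. Origin under its centre.
There are look-alikes about, which are no part of the job. Leave any purple look-alike of the solder_spool alone.

How it is judged:
On the way, in this order (a step that is already met when the one before it is completed fails the run):
1. the closed fingertips press the rail lightly at ring 1 counted from the full spool's end (TCP within 15 mm of the ring seen from above, rail 2 to 10 mm down, touching) (((y of solder_spool in the frame of stand above 0 m and horizontal distance between the grasp point and ring_1 below 0.015 m) or (y of solder_spool in the frame of stand below 0 m and horizontal distance between the grasp point and ring_7 below 0.015 m)) and value of joint rail between 0.002 and 0.01 m and contact force between the fingers and stand above 0.4 N), for 0.04 s.
2. the closed fingertips press the rail lightly at ring 2 counted from the full spool's end (TCP within 15 mm of the ring seen from above, rail 2 to 10 mm down, touching) (((y of solder_spool in the frame of stand above 0 m and horizontal distance between the grasp point and ring_2 below 0.015 m) or (y of solder_spool in the frame of stand below 0 m and horizontal distance between the grasp point and ring_6 below 0.015 m)) and value of joint rail between 0.002 and 0.01 m and contact force between the fingers and stand above 0.4 N), for 0.04 s.
3. the closed fingertips press the rail lightly at ring 3 counted from the full spool's end (TCP within 15 mm of the ring seen from above, rail 2 to 10 mm down, touching) (((y of solder_spool in the frame of stand above 0 m and horizontal distance between the grasp point and ring_3 below 0.015 m) or (y of solder_spool in the frame of stand below 0 m and horizontal distance between the grasp point and ring_5 below 0.015 m)) and value of joint rail between 0.002 and 0.01 m and contact force between the fingers and stand above 0.4 N), for 0.04 s.
4. the closed fingertips press the rail lightly at ring 4 counted from the full spool's end (TCP within 15 mm of the ring seen from above, rail 2 to 10 mm down, touching) (((y of solder_spool in the frame of stand above 0 m and horizontal distance between the grasp point and ring_4 below 0.015 m) or (y of solder_spool in the frame of stand below 0 m and horizontal distance between the grasp point and ring_4 below 0.015 m)) and value of joint rail between 0.002 and 0.01 m and contact force between the fingers and stand above 0.4 N), for 0.04 s.
5. the closed fingertips press the rail lightly at ring 5 counted from the full spool's end (TCP within 15 mm of the ring seen from above, rail 2 to 10 mm down, touching) (((y of solder_spool in the frame of stand above 0 m and horizontal distance between the grasp point and ring_5 below 0.015 m) or (y of solder_spool in the frame of stand below 0 m and horizontal distance between the grasp point and ring_3 below 0.015 m)) and value of joint rail between 0.002 and 0.01 m and contact force between the fingers and stand above 0.4 N), for 0.04 s.
6. the closed fingertips press the rail lightly at ring 6 counted from the full spool's end (TCP within 15 mm of the ring seen from above, rail 2 to 10 mm down, touching) (((y of solder_spool in the frame of stand above 0 m and horizontal distance between the grasp point and ring_6 below 0.015 m) or (y of solder_spool in the frame of stand below 0 m and horizontal distance between the grasp point and ring_2 below 0.015 m)) and value of joint rail between 0.002 and 0.01 m and contact force between the fingers and stand above 0.4 N), for 0.04 s.
7. the closed fingertips press the rail lightly at ring 7 counted from the full spool's end (TCP within 15 mm of the ring seen from above, rail 2 to 10 mm down, touching) (((y of solder_spool in the frame of stand above 0 m and horizontal distance between the grasp point and ring_7 below 0.015 m) or (y of solder_spool in the frame of stand below 0 m and horizontal distance between the grasp point and ring_1 below 0.015 m)) and value of joint rail between 0.002 and 0.01 m and contact force between the fingers and stand above 0.4 N), for 0.04 s.
At the end, for the whole second after the job is handed in: The rail was pressed at all seven rings in order, and has sprung up (less than 1.5 mm down); the stand is at rest, upright and within 20 mm of where it stood, as are the spools, connector, bottle and box (value of joint rail below 0.0015 m and distance of each of stand, solder_spool, empty_spool, connector, flux_bottle, heatshrink_box from where it was at the start of the episode below 0.02 m and angle between stand's own z axis and vertical below 0.08 rad and linear speed of stand below 0.02 m/s); the robot touches nothing.
It fails at once if the rail is pushed hard onto its stop (more than 11 mm down) (value of joint rail above 0.011 m).
It fails at once if the fingertips are lifted off, or come down, at one of the five middle rings (TCP within 20 mm of the ring seen from above and less than 95 mm above the bench, rail less than 1 mm down) ((horizontal distance between the grasp point and ring_2 below 0.02 m or horizontal distance between the grasp point and ring_3 below 0.02 m or horizontal distance between the grasp point and ring_4 below 0.02 m or horizontal distance between the grasp point and ring_5 below 0.02 m or horizontal distance between the grasp point and ring_6 below 0.02 m) and z of the grasp point in the frame of stand below 0.095 m and value of joint rail below 0.001 m).
It fails at once if the stand is lifted, tipped or shifted by more than 20 mm (distance of stand from where it was at the start of the episode above 0.02 m or height (world z) of stand above 0.006 m or angle between stand's own z axis and vertical above 0.08 rad).
It fails at once if a spool, the connector, the bottle or the box is moved by more than 20 mm (distance of any of solder_spool, empty_spool, connector, flux_bottle, heatshrink_box from where it was at the start of the episode above 0.02 m).
It also fails if it takes over 58 s, if anything falls off the work surface, if the arm or the gripper's body presses on something with over 40 N, if the wrist force passes 120 N, or if a joint passes its speed limit or range.

ROBOT

A 7-joint arm with a two-finger parallel gripper is mounted at the origin on a cart in front of the work surface, level with it; the furniture and walls round the work are solid. World frame = base frame: x ahead of the robot, y to its left, z up, the work surface at z = 0. Lengths are in m, angles in rad, forces in N, time in s.
With the tool pointing down it reaches from about 0.4 to 0.85 m from the base axis. Payload 10.4 kg.
Tool frame: the origin (TCP) lies between the finger pads, 19 mm behind the fingertips; this is the grasp point; z points along the fingers, y is the line along which they close (so a half turn about z gives the same grasp; the last joint's range is limited). The gripper opens to 87 mm and grips with 3 to 60 N. Pads are 19 mm wide; open, the fingers measure 117 mm over their backs; the gripper's body (75 mm by 190 mm) begins 51 mm behind the grasp point.
Start: joints at [1.214, 0.332, -0.065, 1.46, 0.022, 1.35, -0.088], TCP at [0.205, -0.591, 0.241] pointing down, gripper open.
Joint ranges: [-2.6, 2.6], [-0.5, 2.12], [-1.47, 1.34], [0.16, 2.42], [-1.27, 4.41], [0.06, 2.06], [-2.6, 2.6]. Speed limits (rad/s): [2.22, 2.22, 2.79, 2.79, 3.14, 3.14, 3.14].

INTERFACE

Orientations are given as a unit quaternion [x, y, z, w].
In Python, from bench import r gives the robot as it stands.
- The arm moves only by the tool arm_command, never from a script. Its arguments are lists of equal length, an entry for each row: "xyz": the shift along the world's x, y, z in m, a list of three; "rot": the turn, a rotation vector about the world's x, y, z in rad, a list of three. In form: {"xyz": [[tx, ty, tz], ...], "rot": [[ax, ay, az], ...]}. A call has 1 to 20 rows; each row is the pose to reach, as a shift and turn from the pose commanded when the call began; what a row does not reach only later rows make up. A row lasts 1/12 s, in which the tool goes at most 41.7 mm and 7.16 degrees, less where a joint would pass 70% of its speed; a pose out of reach is approached as far as the arm can. A call with a gripper value outside its range is refused whole. "grip" is the opening, from 0 (shut) to 1 (fully open), set as the call begins (left out, the last holds). The fingers move at their own pace and stop on an object; "squeeze" is the grip in N (left out, the last holds). Time passes only in rows, so rows that repeat a pose let the fingers close. It gives the time, the measured TCP pose, the force, the opening and the grip force at its end, in the units of the state.
- r.read_state(): the state, without advancing time (a new reading comes with each control period).
- r.camera(name): name is "scene" or "top" or "wrist"; returns the picture (384x512x3 uint8, red, green, blue); there is no depth.
- r.camera_model(name): a dict with "fx", "fy", "cx", "cy" (pixels), "T" (4x4, takes a point from camera to world coordinates). Camera axes: x right, y up, looking along -z (the intrinsics and any distortion apply to the point x, -y, -z); pixel columns grow to the right and rows downward; lengths in m; the calibration is good to about 2 mm. A picture is of the moment at which its call begins: read the wrist's pose just before it. camera_model takes no time and is no camera call; for the wrist camera it gives the pose at the moment of the call.
- r.close_job(): hands the job in; it is judged then, once.
Trained networks look in the newest picture that a camera, given by its name, has taken for a name from the list of things; names that differ only in an ending like _2 or _b are one class to them, and where a whole thing is asked for, a point or a joint stands for the part that bears it (a point fixed in the world has none). Each returns a list of dicts, best first, with "conf" (0 to 1); they miss things now and then, are a little off and sometimes report something else, mostly with a low value. They report only what shows in the picture. A call takes as long as a camera call. They do not tell look-alikes from the thing itself.
- r.look_for(label, camera): "at" ([x, y, z] in m, in the coordinates of the camera as it stood for that picture, good to about 4 mm: the middle of the surface that is visible of it).
- r.spot_point(label, camera): "at" ([x, y, z] in m, in the coordinates of the camera as it stood for that picture, good to about 4 mm: a listed point, or the origin of a listed thing).
The state is a dict: "time": time; "joint_positions": joint angles; "joint_vel": joint speeds; "joint_torque": joint torques, N m; "ee_pos": TCP position; "eef_rot": TCP orientation; "ft_force": force on the tool from outside, world axes, zero at the start; "torque": the same for the moment, N m; "width": finger opening in m; "grip_force": force on a finger pad.
Only numpy, scipy, OpenCV 4.12 (cv2) and the standard library are available. Lean on these libraries where they do the work, as an engineer would, in place of code of your own. Each camera call takes 0.05 s, during which the arm holds its last target. There are 200 camera calls.

## Working session

There is one attempt and no reset: what is moved stays moved. The work goes in short steps, Python scripts to look and compute and a tool call to move; the robot and the scene stay as the last step left them, time stands still between calls to the robot, and variables do not carry over. Pictures are saved under pics/ and viewed, at most 10 in all, crops included, and the job is handed in when it is done.

Besides the shell and the picture viewer there is one more tool, called after "Request:" by a JSON object that holds its "op" and its "data", one argument or row to a line. arm_command: Moves the arm, as the interface text tells. Its arguments: {"type":"object","properties":{"xyz":{"type":"array"},"rot":{"type":"array"},"grip":{"type":"number"},"squeeze":{"type":"number"}},"required":["xyz","rot"]}

```bash
mkdir -p pics
cat > h.py <<'E'
from bench import r
import numpy as np, cv2
def snap(n,f):
    m=r.camera_model(n); im=r.camera(n); cv2.imwrite('pics/'+f,im[:,:,::-1]); return im,m
def w(m,p): return (np.array(m['T'])@np.r_[p,1])[:3]
def pix(m,P):
    q=np.linalg.inv(np.array(m['T']))@np.r_[P,1]; return (m['cx']+m['fx']*q[0]/-q[2], m['cy']-m['fy']*q[1]/-q[2])
E
python3 - <<'E'
from h import *
for c in ['top','scene']:
    im,m=snap(c,c+'1.png'); print(c,{k:np.round(v,3).tolist() for k,v in m.items()})
    for l in ['ring_1','stand','solder_spool','empty_spool','connector','flux_bottle','heatshrink_box']:
        for d in r.spot_point(l,c)[:9]: 
            P=w(m,d['at']);print(l,round(d['conf'],2),P.round(3),np.round(pix(m,P)))
s=r.read_state();print(s['time'],s['ee_pos'],s['eef_rot'],s['ft_force'])
a,b=cv2.imread('pics/top1.png'),cv2.imread('pics/scene1.png')
cv2.imwrite('pics/both.png',cv2.resize(np.vstack([a,b]),None,fx=.78,fy=.78))
E
```

```text
top {'fx': 442.27, 'fy': 442.27, 'cx': 256.573, 'cy': 191.687, 'T': [[0.021, 0.995, -0.102, 0.422], [-0.999, 0.023, 0.022, 0.146], [0.024, 0.101, 0.995, 1.092], [0.0, 0.0, 0.0, 1.0]]}
ring_1 0.96 [ 0.519 -0.04   0.059] [326. 197.]
ring_1 0.9 [0.601 0.06  0.06 ] [284. 162.]
ring_1 0.89 [0.56  0.176 0.063] [235. 177.]
ring_1 0.86 [0.601 0.107 0.06 ] [264. 161.]
ring_1 0.74 [0.59  0.144 0.06 ] [249. 165.]
ring_1 0.69 [0.59  0.018 0.052] [301. 167.]
ring_1 0.69 [ 0.556 -0.016  0.063] [316. 181.]
stand 0.8 [0.569 0.063 0.002] [281. 178.]
stand 0.49 [0.395 0.376 0.   ] [151. 246.]
solder_spool 0.97 [0.427 0.138 0.   ] [249. 235.]
solder_spool 0.89 [ 0.456  0.25  -0.   ] [204. 222.]
solder_spool 0.72 [ 0.4    0.032 -0.   ] [292. 247.]
solder_spool 0.69 [0.611 0.244 0.002] [208. 160.]
empty_spool 0.93 [ 0.534 -0.121  0.005] [354. 194.]
connector 0.53 [0.563 0.179 0.064] [233. 176.]
flux_bottle 0.65 [ 0.688 -0.102  0.002] [347. 133.]
heatshrink_box 0.56 [0.393 0.37  0.002] [153. 247.]
scene {'fx': 451.469, 'fy': 451.469, 'cx': 267.847, 'cy': 187.731, 'T': [[-0.699, 0.378, -0.607, -0.083], [-0
[... 587 characters left out ...]
.]
solder_spool 0.77 [0.424 0.143 0.001] [301. 233.]
solder_spool 0.75 [0.456 0.251 0.003] [254. 248.]
empty_spool 0.93 [ 0.538 -0.124  0.   ] [336. 171.]
empty_spool 0.58 [0.553 0.183 0.063] [247. 194.]
connector 0.61 [0.508 0.092 0.001] [289. 208.]
connector 0.51 [ 0.609  0.242 -0.001] [212. 217.]
connector 0.41 [0.601 0.057 0.057] [272. 168.]
flux_bottle 0.77 [ 0.69  -0.098 -0.001] [288. 156.]
heatshrink_box 0.57 [0.397 0.372 0.003] [228. 293.]
heatshrink_box 0.53 [ 0.558 -0.017  0.064] [305. 162.]
heatshrink_box 0.22 [0.555 0.179 0.064] [248. 192.]
0.8 [ 0.2047748  -0.59052099  0.24129153] [9.86105347e-01 1.66121160e-01 2.35103537e-05 5.75425085e-05] [ 0.66050674 -0.31343481 -0.09825013]
```

View pics/top1.png

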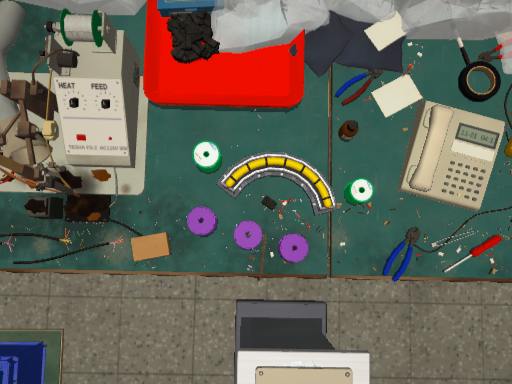

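View pics/scene1.png

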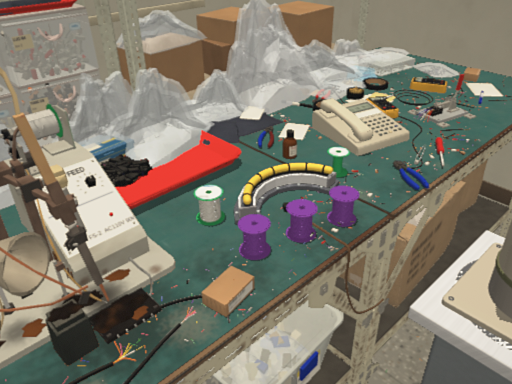

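Run:
```python
from h import *
from scipy.optimize import least_squares
A=np.array([[.560,.176],[.590,.144],[.601,.107],[.601,.060],[.590,.018],[.556,-.016],[.519,-.040]])
B=np.array([[.555,.182],[.589,.149],[.602,.106],[.601,.058],[.581,.016],[.560,-.014],[.522,-.043]])
M=(A+B)/2; t=np.radians([60,40,20,0,-20,-40,-60])
f=lambda p,t=t: np.c_[p[0]+.13*np.cos(t+p[2]),p[1]+.13*np.sin(t+p[2])]
s=least_squares(lambda p:(f(p)-M).ravel(),[.47,.06,0]);print(s.x,np.abs(s.fun).max());print(f(s.x).round(4))
a=cv2.imread('pics/scene1.png')[130:290,180:380]
cv2.imwrite('pics/crop.png',cv2.resize(a,None,fx=3.7,fy=3.7,interpolation=3))
```

```text
[ 0.47435193  0.08176206 -0.17261982] 0.002689320603326495
[[ 0.5577  0.1815]
 [ 0.5868  0.147 ]
 [ 0.6023  0.1046]
 [ 0.6024  0.0594]
 [ 0.5871  0.017 ]
 [ 0.5581 -0.0177]
 [ 0.519  -0.0403]]
```

View pics/crop.png

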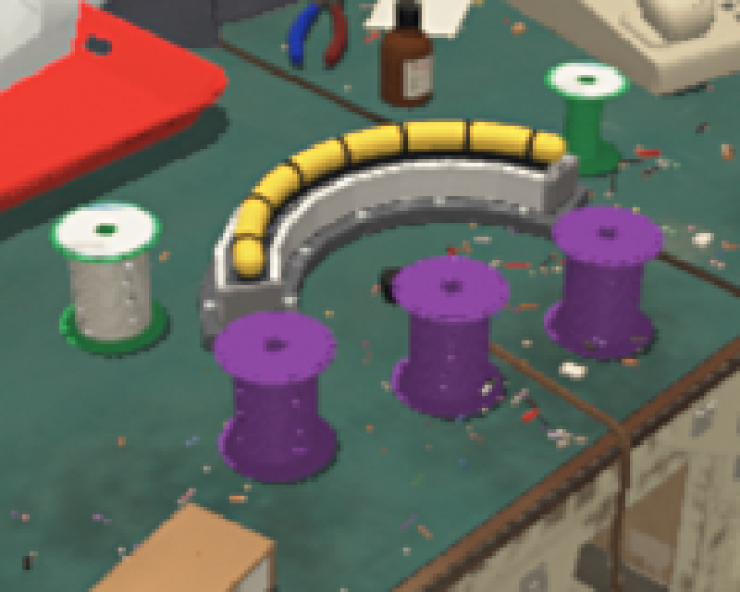

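Request:
{"op": "arm_command", "data": {
  "xyz": [
    [0.03, 0.03, 0.01],
    [0.06, 0.06, 0.02],
    [0.09, 0.09, 0.02],
    [0.12, 0.12, 0.02],
    [0.15, 0.15, 0.02],
    [0.18, 0.18, 0.02],
    [0.2, 0.21, 0.02],
    [0.22, 0.24, 0.02],
    [0.24, 0.27, 0.02],
    [0.25, 0.3, 0.02],
    [0.26, 0.33, 0.02],
    [0.27, 0.36, 0.02],
    [0.28, 0.39, 0.02],
    [0.29, 0.42, 0.02],
    [0.3, 0.45, 0.02],
    [0.31, 0.48, 0.02],
    [0.31, 0.51, 0.02],
    [0.31, 0.54, 0.02],
    [0.31, 0.57, 0.02],
    [0.31, 0.6, 0.02]
  ],
  "rot": [
    [0, 0, 0],
    [0, 0, 0],
    [0, 0, 0],
    [0, 0, 0],
    [0, 0, 0],
    [0, 0, 0],
    [0, 0, 0],
    [0, 0, 0],
    [0, 0, 0],
    [0, 0, 0],
    [0, 0, 0],
    [0, 0, 0],
    [0, 0, 0],
    [0, 0, 0],
    [0, 0, 0],
    [0, 0, 0],
    [0, 0, 0],
    [0, 0, 0],
    [0, 0, 0],
    [0, 0, 0]
  ],
  "grip": 0
}}

```text
time: 2.47
ee_pos: [0.5146, 0.0109, 0.2615]
eef_rot: [0.986, 0.166, 0.0, 0.0]
ft_force: [0.4, 0.1, 0.5]
width: 0.0005
grip_force: 0.0
```

The silver-wound spool is at scene (209,203) and the empty green one at (338,160). The three purple spools at (254,237), (301,220) and (343,205) are look-alikes. So I start at the left end, ring 1 at about (0.558, 0.181). Next I refine that with the wrist camera.

```bash
cat > wr.py <<'E'
from h import *
import sys
from scipy.optimize import least_squares
im,m=snap('wrist',sys.argv[1]); t=np.radians([60,40,20,0,-20,-40,-60])
p0=np.array([.47435,.08176,-.1726])
f=lambda p: np.c_[p[0]+.13*np.cos(t+p[2]),p[1]+.13*np.sin(t+p[2])]
for d in r.spot_point('ring_1','wrist'):
    P=w(m,d['at']); k=np.argmin(np.linalg.norm(f(p0)-P[:2],axis=1)); print(k+1,round(d['conf'],2),P.round(4),(P[:2]-f(p0)[k]).round(4),np.round(pix(m,P)))
o=im.copy()
for q in f(p0): cv2.circle(o,tuple(int(v) for v in np.round(pix(m,np.r_[q,.06]))),3,(255,0,0),1)
cv2.imwrite('pics/o'+sys.argv[1],o[:,:,::-1]); print(r.read_state()['time'],np.round(m['T'],3))
E
python3 wr.py w1.png
```

```text
4 0.98 [0.6031 0.0553 0.06  ] [ 0.0007 -0.0042] [242.  73.]
1 0.91 [0.5538 0.1784 0.0621] [-0.0039 -0.0031] [106.  79.]
6 0.87 [ 0.5605 -0.0221  0.0603] [ 0.0024 -0.0044] [300. 140.]
5 0.79 [0.586  0.0176 0.0589] [-0.0011  0.0006] [272. 103.]
7 0.7 [ 0.5141 -0.0444  0.0582] [-0.005  -0.0041] [304. 188.]
3 0.58 [0.6004 0.0979 0.0619] [-0.002  -0.0067] [199.  60.]
2.5667 [[ 0.328  0.909  0.256  0.586]
 [-0.945  0.316  0.09   0.035]
 [ 0.001 -0.272  0.962  0.405]
 [ 0.     0.     0.     1.   ]]
```

View pics/ow1.png

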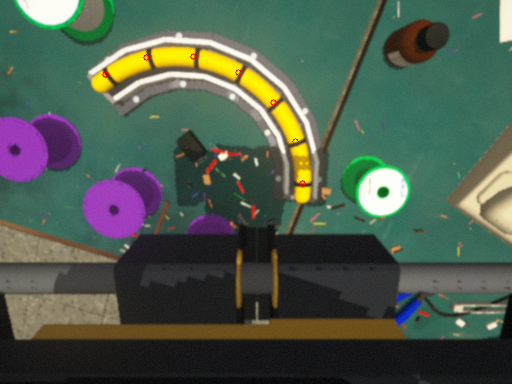

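The overlay of the fitted rings falls on the black rings in the wrist view: ring 1 at (106,74), ring 4 at (239,72), ring 7 at (303,183). Next I move above ring 1.

Request:
{"op": "arm_command", "data": {
  "xyz": [
    [0.01, 0.03, 0],
    [0.02, 0.06, 0],
    [0.03, 0.09, 0],
    [0.035, 0.12, 0],
    [0.04, 0.15, 0],
    [0.042, 0.17, 0],
    [0.042, 0.17, -0.03],
    [0.042, 0.17, -0.06],
    [0.042, 0.17, -0.09],
    [0.042, 0.17, -0.12],
    [0.042, 0.17, -0.145],
    [0.042, 0.17, -0.16],
    [0.042, 0.17, -0.165],
    [0.042, 0.17, -0.17],
    [0.042, 0.17, -0.17],
    [0.042, 0.17, -0.17],
    [0.042, 0.17, -0.17],
    [0.042, 0.17, -0.17]
  ],
  "rot": [
    [0, 0, 0],
    [0, 0, 0],
    [0, 0, 0],
    [0, 0, 0],
    [0, 0, 0],
    [0, 0, 0],
    [0, 0, 0],
    [0, 0, 0],
    [0, 0, 0],
    [0, 0, 0],
    [0, 0, 0],
    [0, 0, 0],
    [0, 0, 0],
    [0, 0, 0],
    [0, 0, 0],
    [0, 0, 0],
    [0, 0, 0],
    [0, 0, 0]
  ]
}}

```text
time: 4.07
ee_pos: [0.5574, 0.1796, 0.0924]
eef_rot: [0.986, 0.166, 0.001, 0.0]
ft_force: [0.1, -0.1, 0.3]
width: 0.0002
grip_force: 0.0
```

Run:
```python
from h import *
s=r.read_state();print(s['ee_pos'],s['ft_force'],s['time'])
im,m=snap('wrist','w2.png'); im2,m2=snap('scene','s2.png')
cv2.imwrite('pics/c2.png',np.hstack([cv2.resize(im[::-1][::-1],(400,300)),cv2.resize(im2[110:260,180:380],(400,300))])[:,:,::-1])
```

```text
[0.55740895 0.17962758 0.09235874] [ 0.05354065 -0.10480397  0.29517453] 4.0667
```

View pics/c2.png

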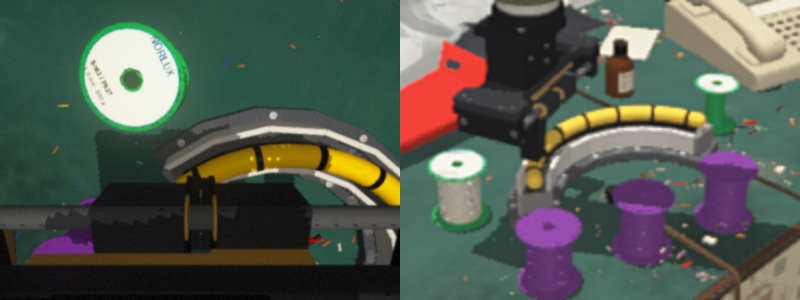

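Wrist half: the fingertips at (200,190) are over the rail end at ring 1, with the full spool beyond at (132,78). Now I descend slowly.

Request:
{"op": "arm_command", "data": {
  "xyz": [
    [0, 0, -0.003],
    [0, 0, -0.006],
    [0, 0, -0.009],
    [0, 0, -0.011],
    [0, 0, -0.013],
    [0, 0, -0.014],
    [0, 0, -0.015],
    [0, 0, -0.016],
    [0, 0, -0.017],
    [0, 0, -0.017],
    [0, 0, -0.017],
    [0, 0, -0.017]
  ],
  "rot": [
    [0, 0, 0],
    [0, 0, 0],
    [0, 0, 0],
    [0, 0, 0],
    [0, 0, 0],
    [0, 0, 0],
    [0, 0, 0],
    [0, 0, 0],
    [0, 0, 0],
    [0, 0, 0],
    [0, 0, 0],
    [0, 0, 0]
  ]
}}

```text
time: 5.17
ee_pos: [0.5567, 0.1795, 0.0744]
eef_rot: [0.986, 0.166, -0.0, 0.0]
ft_force: [-2.5, -1.1, 4.6]
width: 0.0009
grip_force: 2.0
```

Run:
```python
import numpy as np
a=np.radians(60-9.89-2*np.arange(0,61)); P=np.c_[.4739+.13*np.cos(a),.0803+.13*np.sin(a)]
for i,j in [(0,10),(10,30),(30,45),(45,60)]:
    print((P[i+1:j+1]-(P[i] if i else [.5568,.1795])).round(3).tolist())
```

```text
[[0.004, -0.002], [0.007, -0.006], [0.01, -0.009], [0.014, -0.012], [0.017, -0.015], [0.019, -0.019], [0.022, -0.023], [0.025, -0.026], [0.027, -0.03], [0.03, -0.034]]
[[0.002, -0.004], [0.004, -0.008], [0.006, -0.012], [0.008, -0.016], [0.01, -0.021], [0.011, -0.025], [0.012, -0.029], [0.014, -0.034], [0.015, -0.038], [0.016, -0.042], [0.016, -0.047], [0.017, -0.051], [0.017, -0.056], [0.017, -0.06], [0.018, -0.065], [0.017, -0.07], [0.017, -0.074], [0.017, -0.079], [0.016, -0.083], [0.016, -0.088]]
[[-0.001, -0.004], [-0.002, -0.009], [-0.003, -0.013], [-0.004, -0.018], [-0.006, -0.022], [-0.007, -0.026], [-0.009, -0.03], [-0.011, -0.034], [-0.013, -0.038], [-0.015, -0.042], [-0.018, -0.046], [-0.02, -0.05], [-0.023, -0.054], [-0.025, -0.058], [-0.028, -0.061]]
[[-0.003, -0.003], [-0.006, -0.007], [-0.009, -0.01], [-0.013, -0.013], [-0.016, -0.016], [-0.02, -0.019], [-0.023, -0.022], [-0.027, -0.024], [-0.031, -0.027], [-0.035, -0.029], [-0.038, -0.031], [-0.043, -0.033], [-0.047, -0.035], [-0.051, -0.037], [-0.055, -0.039]]
```

Request:
{"op": "arm_command", "data": {
  "xyz": [
    [0.004, -0.002, 0],
    [0.007, -0.006, 0],
    [0.01, -0.009, 0],
    [0.014, -0.012, 0],
    [0.017, -0.015, 0],
    [0.019, -0.019, 0],
    [0.022, -0.023, 0],
    [0.025, -0.026, 0],
    [0.027, -0.03, 0],
    [0.03, -0.034, 0],
    [0.03, -0.034, 0]
  ],
  "rot": [
    [0, 0, 0],
    [0, 0, 0],
    [0, 0, 0],
    [0, 0, 0],
    [0, 0, 0],
    [0, 0, 0],
    [0, 0, 0],
    [0, 0, 0],
    [0, 0, 0],
    [0, 0, 0],
    [0, 0, 0]
  ]
}}

```text
time: 6.08
ee_pos: [0.5876, 0.1441, 0.0743]
eef_rot: [0.986, 0.165, 0.0, 0.0]
ft_force: [0.5, -0.8, 4.3]
width: 0.0004
grip_force: 2.1
```

Run:
```python
from h import *
im,m=snap('wrist','w3.png'); im2,m2=snap('scene','s3.png')
cv2.imwrite('pics/c3.png',np.hstack([cv2.resize(im[120:330,120:400],(400,300)),cv2.resize(im2[110:260,180:380],(400,300))])[:,:,::-1])
for c,mm in [('scene',m2)]:
    for d in r.spot_point('stand',c)[:2]: print(d['conf'],w(mm,d['at']).round(3))
```

```text
0.74 [ 0.567  0.067 -0.002]
0.25 [0.609 0.241 0.   ]
```

View pics/c3.png

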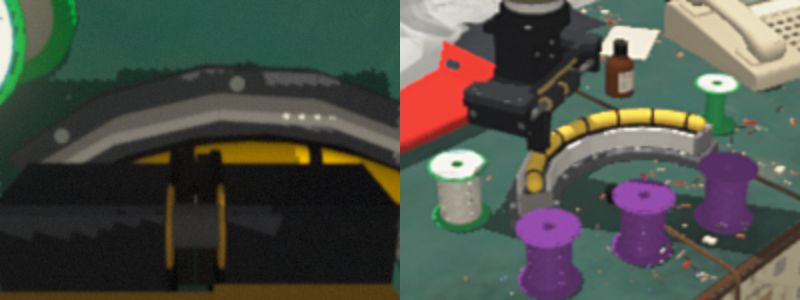

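The fingers are on the rail at ring 2, pressing about 4.3 N (roughly 5 mm down). The stand hasn't shifted, so I continue.

Request:
{"op": "arm_command", "data": {
  "xyz": [
    [0.002, -0.004, 0],
    [0.004, -0.008, 0],
    [0.006, -0.012, 0],
    [0.008, -0.016, 0],
    [0.01, -0.021, 0],
    [0.011, -0.025, 0],
    [0.012, -0.029, 0],
    [0.014, -0.034, 0],
    [0.015, -0.038, 0],
    [0.016, -0.042, 0],
    [0.016, -0.042, 0]
  ],
  "rot": [
    [0, 0, 0],
    [0, 0, 0],
    [0, 0, 0],
    [0, 0, 0],
    [0, 0, 0],
    [0, 0, 0],
    [0, 0, 0],
    [0, 0, 0],
    [0, 0, 0],
    [0, 0, 0],
    [0, 0, 0]
  ]
}}

```text
time: 7.15
ee_pos: [0.6032, 0.1021, 0.0742]
eef_rot: [0.986, 0.165, 0.0, 0.0]
ft_force: [0.9, -0.4, 4.1]
width: 0.0003
grip_force: 2.1
```

Request:
{"op": "arm_command", "data": {
  "xyz": [
    [0.0, -0.005, 0],
    [0.001, -0.009, 0],
    [0.001, -0.014, 0],
    [0.001, -0.018, 0],
    [0.002, -0.023, 0],
    [0.001, -0.028, 0],
    [0.001, -0.032, 0],
    [0.001, -0.037, 0],
    [0.0, -0.041, 0],
    [0.0, -0.046, 0],
    [0.0, -0.046, 0]
  ],
  "rot": [
    [0, 0, 0],
    [0, 0, 0],
    [0, 0, 0],
    [0, 0, 0],
    [0, 0, 0],
    [0, 0, 0],
    [0, 0, 0],
    [0, 0, 0],
    [0, 0, 0],
    [0, 0, 0],
    [0, 0, 0]
  ]
}}

```text
time: 8.07
ee_pos: [0.6027, 0.0559, 0.0742]
eef_rot: [0.986, 0.165, -0.0, 0.0]
ft_force: [0.0, -0.5, 3.7]
width: 0.0005
grip_force: 2.1
```

Request:
{"op": "arm_command", "data": {
  "xyz": [
    [-0.001, -0.004, 0],
    [-0.002, -0.009, 0],
    [-0.003, -0.013, 0],
    [-0.004, -0.018, 0],
    [-0.006, -0.022, 0],
    [-0.007, -0.026, 0],
    [-0.009, -0.03, 0],
    [-0.011, -0.034, 0],
    [-0.013, -0.038, 0],
    [-0.015, -0.042, 0],
    [-0.015, -0.042, 0]
  ],
  "rot": [
    [0, 0, 0],
    [0, 0, 0],
    [0, 0, 0],
    [0, 0, 0],
    [0, 0, 0],
    [0, 0, 0],
    [0, 0, 0],
    [0, 0, 0],
    [0, 0, 0],
    [0, 0, 0],
    [0, 0, 0]
  ]
}}

```text
time: 8.98
ee_pos: [0.5873, 0.0142, 0.0742]
eef_rot: [0.986, 0.166, -0.0, 0.0]
ft_force: [-1.3, -0.4, 4.1]
width: 0.0005
grip_force: 2.1
```

Run:
```python
from h import *
im2,m2=snap('top','s4.png'); im,m=snap('scene','s5.png')
for c,mm in [('scene',m),('top',m2)]:
    for d in r.spot_point('ring_1',c): print(c,round(d['conf'],2),w(mm,d['at']).round(3))
```

```text
scene 0.94 [0.589 0.148 0.054]
scene 0.89 [0.586 0.016 0.053]
scene 0.76 [0.602 0.057 0.051]
scene 0.75 [ 0.518 -0.043  0.051]
scene 0.71 [ 0.557 -0.017  0.057]
scene 0.68 [0.558 0.182 0.054]
scene 0.58 [0.599 0.106 0.055]
top 0.97 [ 0.557 -0.017  0.056]
top 0.94 [0.563 0.181 0.058]
top 0.93 [0.602 0.106 0.055]
top 0.9 [ 0.518 -0.042  0.054]
top 0.82 [0.585 0.143 0.058]
```

Rings 1–7 are still in place and about 5 mm down. I continue to ring 6, then ring 7.

Request:
{"op": "arm_command", "data": {
  "xyz": [
    [-0.003, -0.004, 0],
    [-0.006, -0.008, 0],
    [-0.009, -0.012, 0],
    [-0.011, -0.016, 0],
    [-0.014, -0.019, 0],
    [-0.017, -0.022, 0],
    [-0.02, -0.026, 0],
    [-0.023, -0.029, 0],
    [-0.027, -0.032, 0],
    [-0.03, -0.035, 0],
    [-0.03, -0.035, 0]
  ],
  "rot": [
    [0, 0, 0],
    [0, 0, 0],
    [0, 0, 0],
    [0, 0, 0],
    [0, 0, 0],
    [0, 0, 0],
    [0, 0, 0],
    [0, 0, 0],
    [0, 0, 0],
    [0, 0, 0],
    [0, 0, 0]
  ]
}}

```text
time: 10.1
ee_pos: [0.557, -0.0205, 0.0741]
eef_rot: [0.986, 0.166, -0.0, 0.0]
ft_force: [-0.7, 0.3, 4.6]
width: 0.0005
grip_force: 2.1
```

Request:
{"op": "arm_command", "data": {
  "xyz": [
    [-0.004, -0.003, 0],
    [-0.007, -0.006, 0],
    [-0.011, -0.008, 0],
    [-0.015, -0.011, 0],
    [-0.018, -0.013, 0],
    [-0.022, -0.015, 0],
    [-0.026, -0.017, 0],
    [-0.03, -0.019, 0],
    [-0.034, -0.021, 0],
    [-0.039, -0.023, 0],
    [-0.039, -0.023, 0],
    [-0.039, -0.023, 0]
  ],
  "rot": [
    [0, 0, 0],
    [0, 0, 0],
    [0, 0, 0],
    [0, 0, 0],
    [0, 0, 0],
    [0, 0, 0],
    [0, 0, 0],
    [0, 0, 0],
    [0, 0, 0],
    [0, 0, 0],
    [0, 0, 0],
    [0, 0, 0]
  ]
}}

```text
time: 11.1
ee_pos: [0.5177, -0.0431, 0.074]
eef_rot: [0.986, 0.166, -0.001, 0.0]
ft_force: [-1.6, -0.6, 3.0]
width: 0.0002
grip_force: 2.1
```

The fingers are at ring 7 and still pressing. Now I lift straight off.

Request:
{"op": "arm_command", "data": {
  "xyz": [
    [0, 0, 0],
    [0, 0, 0.005],
    [0, 0, 0.015],
    [0, 0, 0.035],
    [0, 0, 0.06],
    [0, 0, 0.09],
    [0, 0, 0.11],
    [0, 0, 0.12],
    [0, 0, 0.12],
    [0, 0, 0.12],
    [0, 0, 0.12]
  ],
  "rot": [
    [0, 0, 0],
    [0, 0, 0],
    [0, 0, 0],
    [0, 0, 0],
    [0, 0, 0],
    [0, 0, 0],
    [0, 0, 0],
    [0, 0, 0],
    [0, 0, 0],
    [0, 0, 0],
    [0, 0, 0]
  ]
}}

```text
time: 12.02
ee_pos: [0.518, -0.0425, 0.1928]
eef_rot: [0.986, 0.166, -0.001, -0.0]
ft_force: [0.0, 0.0, -0.7]
width: 0.0002
grip_force: 0.0
```

Run:
```python
from h import *
im,m=snap('scene','s6.png')
for d in r.spot_point('ring_1','scene'): print(round(d['conf'],2),w(m,d['at']).round(3))
print(r.read_state()['ft_force']); print(r.close_job())
```

```text
0.94 [0.6   0.103 0.061]
0.93 [ 0.558 -0.015  0.061]
0.8 [0.587 0.149 0.061]
0.78 [0.556 0.181 0.059]
0.7 [0.602 0.057 0.054]
0.67 [0.587 0.014 0.061]
0.62 [ 0.519 -0.043  0.058]
[-0.18122631 -0.47217329  0.42975105]
the job is handed in; nothing more can be done
None
```

I ran the closed fingertips along the rail from ring 1 at the full spool to ring 7 at the empty green spool, pressing about 3–4.6 N (roughly 5 mm down) at each ring, then lifted off. The rail sprang back up, the stand did not shift measurably, and I handed the job in at about 12 s; no verdict was returned.

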